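# Open the spacer jar in its bench holder

### The job

Open the square jar of brass spacers that stands in the bench holder. First take the folding hex key set off its lid and lay it flat on the bench beside the holder without dropping it; then unscrew the tight cap counterclockwise while the jar stays seated in its holder, stop turning once the threads let go, and lift the cap straight up. Finish still holding the cap level and just above the open mouth, clear of the jar by a few centimetres at most, and do not shift the parts bin, note pad or screwdriver around it.

Things in the scene. Friction and masses are not known exactly. Their poses are not given: they have to be found in the camera images.
- holder: Grey painted cast jar holder screwed to the bench: square base 112 x 112 mm, 10 mm thick, with a square upright socket 36 mm high overall that takes the jar's foot with 1 mm play all round and keeps it from turning. Its place and yaw vary. Origin: centre of its underside, on the bench top; z up.
- jar: White plastic jar, square body 60 x 60 mm and 66 mm high with a flat shoulder, then a round neck; about 0.3 kg. It stands loose in the holder, its underside 10 mm above the bench, sides parallel to the holder's. Origin: centre of its underside; z up. A second closed jar just like it stands behind the holder near the wall and is not to be opened.
- jar_rim (a point): Centre of the jar's mouth, 88 mm above the jar's underside; axes as the jar's. The neck is 38 mm across, 45 mm over its three short thread flights. The cap's lugs are free of the thread while the cap's x axis is 1.1 to 1.7 rad counterclockwise (from above) of the jar's; at about 1.8 rad they jam on a stop. Short of 1.1 rad, lifting the cap lifts the jar too.
- cap: Black ribbed round screw cap, 54 mm across the ribs, 22 mm high, about 40 g. Origin: centre of the skirt's lower edge; z up; x along the raised pointer on its top. Closed, its origin is 72 mm above the jar's underside (skirt 6 mm above the square shoulder, 16 mm below the rim) and its x axis is -0.04 to 0.12 rad counterclockwise of the jar's.
- cap_top (a point): Centre of the cap's top face, 22 mm above its origin. Loosens counterclockwise: a turn of about 1.4 rad frees it from any start, in one or several grasps. A springy liner presses the lugs against the thread with about 18 N: breaking loose takes 0.3 to 0.5 N m, tightest in the first 0.3 rad, slack after about 0.8 rad. The cap rises at most 2 mm while it is turned and stays where it is left.
- cap_pointer (a point): A point on the raised pointer of the cap's top face, 20 mm from the cap's axis along the cap's x, 22 mm above its origin; axes as the cap's.
- hex_keys: Folding hex key set with red handle shells, lying flat across the jar's cap: 28 mm wide (x), 95 mm long (y), 25 mm high at most (handle shell 26 mm wide and 22 mm high), about 0.15 kg. Origin: centre of its underside; z up.
- parts_bin: Red open picking bin of small screws, 156 x 104 x 70 mm, right of the holder; loose, leave it alone. Origin: centre of its underside. Beyond it a fixed drawer cabinet, 165 mm high, stands with its middle at about x = 0.42, y = -0.285 m. The wall behind runs aslant, from about x = 0.66 at y = 0.25 to x = 0.53 at y = -0.27 m: keep arm and gripper clear of both.
- notes: Square yellow pad of sticky notes, 77 x 77 mm, 13 mm high, on the bench to the left of the holder; loose, leave it alone. Origin: centre of its underside.
- driver: Small screwdriver with a red handle, 127 mm long (y), 17 mm thick, on the bench at the back left near the wall; loose, leave it alone. Origin: centre of the underside.
Things that resemble listed ones, but are neither listed nor needed, are in the scene too. What is shaped like the cap but blue is not meant.

How it is judged:
By the outcome, as a careful person would: the job done as asked, in the order asked, and still so for the second after the job is handed in, while the arm keeps its last pose, push and grip.
It also fails if it takes over 58 s, if anything falls off the work surface, if the arm or the gripper's body presses on something with over 40 N, if the wrist force passes 120 N, or if a joint passes its speed limit or range.

### The arm

A 6-joint arm with a two-finger parallel gripper is mounted at the origin on the work surface; the furniture and walls round the work are solid. World frame = base frame: x ahead of the robot, y to its left, z up, the work surface at z = 0. Lengths are in m, angles in rad, forces in N, time in s.
With the tool pointing down it reaches from about 0.35 to 0.85 m from the base axis. Payload 8.1 kg.
Tool frame: the origin (TCP) lies between the finger pads; the fingertips stand 14 mm ahead of it and the grasp point (between the pads) lies 5 mm behind it; z points along the fingers, y is the line along which they close (so a half turn about z gives the same grasp; the last joint's range is limited). The gripper opens to 93 mm and grips with 3 to 60 N. Pads are 15 mm wide; open, the fingers measure 128 mm over their backs; the gripper's body (75 mm by 188 mm) begins 65 mm behind the grasp point.
Start: joints at [-1.243, 0.13, 1.488, -0, 1.523, -0.085], TCP at [0.241, -0.55, 0.233] pointing down, gripper open.
Joint ranges: [-2.96, 2.96], [-0.89, 2.26], [0.02, 2.5], [-1.34, 4.48], [0, 2.73], [-2.66, 2.66]. Speed limits (rad/s): [2.39, 2.39, 2.79, 3.14, 3.14, 3.14].

### API

Orientations are given as a rotation vector (axis times angle).
In Python, from plant import robot gives the robot as it stands.
- The arm moves only by the tool arm_command, never from a script. Its argument "targets" is a list of rows, each an object of numbers: "x", "y", "z": the shift along the world's x, y, z in units of 500 mm (1.0 is 500 mm); "rx", "ry", "rz": the turn, a rotation vector about the world's x, y, z in units of 2 rad (1.0 is 2 rad); "claw": the closure in counts, from 0 (fully open) to 255 (shut). In form: [{"x": .., "y": .., "z": .., "rx": .., "ry": .., "rz": .., "claw": ..}, ...]. A call has 1 to 10 rows; each row is the pose to reach, as a shift and turn from the pose commanded when the call began; what a row does not reach only later rows make up. A row lasts 1/12 s, in which the tool goes at most 41.7 mm and 7.16 degrees, less where a joint would pass 70% of its speed; a pose out of reach is approached as far as the arm can. A call with a number of a shift or a turn outside -1 to 1 is refused whole. A call with a gripper value outside its range is refused whole. The fingers move at their own pace and stop on an object; "squeeze" is the grip in N (left out, the last holds). Time passes only in rows, so rows that repeat a pose let the fingers close. It gives the time, the measured TCP pose, the force, the opening and the grip force at its end, in the units of the state.
- robot.read_state(): the state, without advancing time (a new reading comes with each control period).
- robot.read_camera(name): name is "scene" or "top" or "wrist"; returns (picture, depth): 420x560x3 uint8, red, green, blue; 420x560 float32, m along the optical axis (not along the pixel's ray), 0 where there is no reading.
- robot.get_calibration(name): a dict with "intrinsics" (3x3 intrinsics, pixels), "dist" ([k1, k2, p1, p2, k3] as OpenCV has them; the pictures are not rectified), "origin" and "orientation" of the camera in the world. Camera axes: x right, y up, looking along -z (the intrinsics and any distortion apply to the point x, -y, -z); pixel columns grow to the right and rows downward; lengths in m; the calibration is good to about 2 mm. A picture is of the moment at which its call begins: read the wrist's pose just before it. get_calibration takes no time and is no camera call; for the wrist camera it gives the pose at the moment of the call.
- robot.close_job(): hands the job in; it is judged then, once.
The state is a dict: "t": time; "q": joint angles; "dq": joint speeds; "joint_torque": joint torques, N m; "tool_pos": TCP position; "orientation": TCP orientation; "force": force on the tool from outside, world axes, zero at the start; "wrist_torque": the same for the moment, N m; "opening": finger opening in m; "gripper_force": force on a finger pad.
Only numpy, scipy, OpenCV 4.12 (cv2) and the standard library are available. Lean on these libraries where they do the work, as an engineer would, in place of code of your own. Each camera call takes 0.05 s, during which the arm holds its last target. There are 200 camera calls.

## Working session

There is one attempt and no reset: what is moved stays moved. The work goes in short steps, Python scripts to look and compute and a tool call to move; the robot and the scene stay as the last step left them, time stands still between calls to the robot, and variables do not carry over. Pictures are saved under pics/ and viewed, at most 10 in all, crops included, and the job is handed in when it is done.

Besides the shell and the picture viewer there is one more tool, called after "Request:" as name(argument=value, ...) on one line, values as JSON. arm_command: Moves the arm, as the interface text tells. Shifts and turns lie within -1 to 1; 1 stands for 500 mm of shift or 2 rad of turn. Its arguments: {"type":"object","properties":{"targets":{"type":"array","items":{"type":"object","properties":{"x":{"type":"number","minimum":-1,"maximum":1},"y":{"type":"number","minimum":-1,"maximum":1},"z":{"type":"number","minimum":-1,"maximum":1},"rx":{"type":"number","minimum":-1,"maximum":1},"ry":{"type":"number","minimum":-1,"maximum":1},"rz":{"type":"number","minimum":-1,"maximum":1},"claw":{"type":"number"}}}},"squeeze":{"type":"number"}},"required":["targets"]}

```bash
mkdir -p pics; cat > h.py <<'E'
import numpy as np, cv2
from plant import robot
from scipy.spatial.transform import Rotation as R
def rot(o):
    o=np.asarray(o,float)
    return o if o.shape==(3,3) else (R.from_rotvec(o) if o.size==3 else R.from_quat(o)).as_matrix()
def snap(n,name):
    c=robot.get_calibration(n); im,d=robot.read_camera(n)
    cv2.imwrite(f'pics/{name}.png',im[:,:,::-1]); np.savez(f'{name}.npz',im=im,d=d,K=c['intrinsics'],D=c['dist'],o=c['origin'],R=rot(c['orientation']))
def load(name):
    z=np.load(f'{name}.npz'); h,w=z['d'].shape
    u,v=np.meshgrid(np.arange(w),np.arange(h))
    p=cv2.undistortPoints(np.stack([u,v],-1).reshape(-1,1,2).astype(float),z['K'],z['D']).reshape(h,w,2)
    d=z['d'].astype(float)
    P=np.stack([p[...,0]*d,-p[...,1]*d,-d],-1)@z['R'].T+z['o']
    P[d==0]=np.nan
    return z['im'],P
E
python3 - <<'E'
from h import *
print(robot.read_state()); 
for n in('scene','top'):
    c=robot.get_calibration(n);print(c); snap(n,n+'0')
E
```

```text
{'t': 0.0, 'q': array([-1.24342495e+00,  1.31153877e-01,  1.48926641e+00, -6.96298988e-06,
        1.52301392e+00, -8.54151070e-02]), 'dq': array([-7.46102474e-04,  2.65273698e-03,  4.93638775e-04,  8.67775195e-04,
       -3.88650001e-05,  9.49428906e-04]), 'joint_torque': array([ 1.87472811e-03, -5.59838998e+01, -4.91763175e+01,  7.68296281e-02,
        3.54525691e-02, -1.53044739e-04]), 'tool_pos': array([ 0.24053174, -0.54908109,  0.23159886]), 'orientation': array([-3.07312819e+00, -6.43435877e-01,  3.59737346e-04]), 'force': array([-0.49012593, -0.81736625, -0.76801188]), 'wrist_torque': array([0.00692989, 0.00494929, 0.01685691]), 'gripper_force': 0.0, 'opening': 0.09298250248378993}
{'intrinsics': array([[543.4789722,   0.       , 279.0263558],
       [  0.       , 543.4789722, 215.0386476],
       [  0.       ,   0.       ,   1.       ]]), 'dist': array([-0.02763751,  0.        ,  0.        ,  0.        ,  0.        ]), 'origin': array([0.13000681, 0.84731842, 0.96499363]), 'orientation': array([ 0.22446366, -0.95815594, -2.56766348])}
{'intrinsics': array([[528.1117793,   0.       , 284.5680286],
       [  0.       , 528.1117793, 204.4274305],
       [  0.       ,   0.       ,   1.       ]]), 'dist': array([-0.03493181,  0.        ,  0.        ,  0.        ,  0.        ]), 'origin': array([0.32435293, 0.15512107, 1.07837808]), 'orientation': array([ 0.12739838, -0.1055665 , -1.56391322])}
```

View pics/scene0.png

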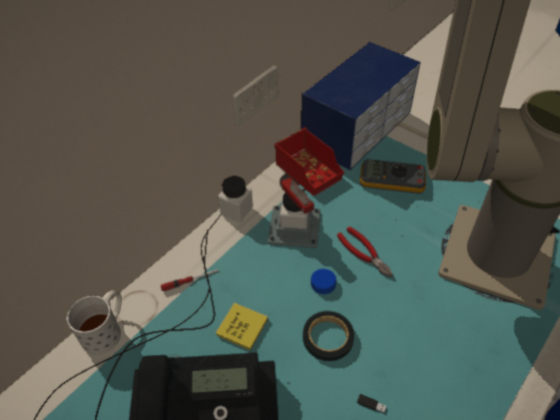

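View pics/top0.png

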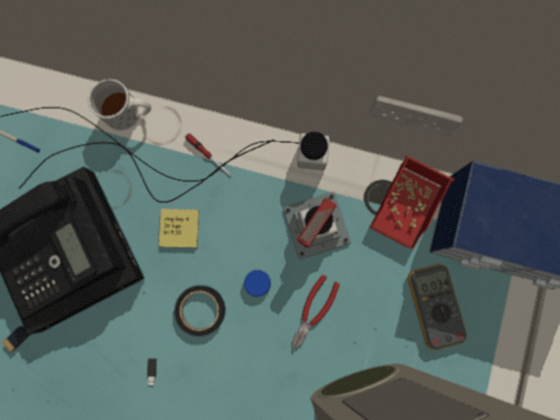

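The top view shows the holder with the capped jar and red hex set at about (318,222). Possible mix-ups are the second jar at (313,148), the blue cap at (257,283), the red pliers at (318,310) and the red driver at (200,147). I choose the jar in the grey holder. Next I'll measure it and check it in a close crop.

```bash
python3 - <<'E'
from h import *
im,P=load('top0')
c=cv2.resize(im[110:280,240:460],None,fx=3.5,fy=3.5,interpolation=cv2.INTER_CUBIC)
c=np.clip(c.astype(float)*1.5,0,255).astype(np.uint8)
cv2.imwrite('pics/crop0.png',c[:,:,::-1])
for n in [(330,213),(318,222),(308,238),(294,225),(340,240),(313,148),(257,283),(410,200),(179,228),(318,300),(345,262),(270,225),(272,200)]:
    print(n,P[n[1],n[0]].round(3))
r=im.astype(int); Z=P[...,2]
roi=np.zeros(Z.shape,bool); roi[185:265,280:355]=1
red=(r[...,0]>90)&(r[...,0]>2*r[...,1])&roi
for nm,m in (('red',red),('redtop',red&(Z>.115))):
    p=P[m];p=p[~np.isnan(p).any(1)]
    print(nm,len(p),np.percentile(p,[2,50,98],axis=0).round(4).tolist(),cv2.minAreaRect((p[:,:2]*1000).astype(np.float32)))
for lo,hi in((.003,.02),(.026,.046),(.066,.086),(.095,.11)):
    m=roi&(Z>lo)&(Z<hi)&~red; p=P[m]
    if len(p)>5: print(lo,len(p),np.median(p[:,2]).round(4),cv2.minAreaRect((p[:,:2]*1000).astype(np.float32)))
# heights map coarse around for free space
for nm,(x0,x1,y0,y1) in dict(bin=(365,455,150,250),jar2=(290,335,125,170)).items():
    p=P[y0:y1,x0:x1].reshape(-1,3);p=p[(p[:,2]>.03)&(p[:,2]<.12)];print(nm,p.min(0).round(3),p.max(0).round(3))
E
```

```text
(330, 213) [0.451 0.086 0.13 ]
(318, 222) [0.434 0.108 0.13 ]
(308, 238) [0.405 0.126 0.132]
(294, 225) [0.442 0.151 0.009]
(340, 240) [0.411 0.058 0.011]
(313, 148) [0.58  0.115 0.097]
(257, 283) [0.325 0.224 0.025]
(410, 200) [ 0.495 -0.088  0.   ]
(179, 228) [0.435 0.385 0.012]
(318, 300) [0.291 0.102 0.002]
(345, 262) [0.368 0.047 0.002]
(270, 225) [0.443 0.2   0.001]
(272, 200) [0.494 0.196 0.002]
red 189 [[0.3944, 0.0801, 0.1242], [0.4617, 0.0988, 0.1275], [0.4754, 0.141, 0.131]] ((435.3567199707031, 110.17249298095703), (23.872825622558594, 91.5336685180664), 56.73334503173828)
redtop 189 [[0.3944, 0.0801, 0.1242], [0.4617, 0.0988, 0.1275], [0.4754, 0.141, 0.131]] ((435.3567199707031, 110.17249298095703), (23.872825622558594, 91.5336685180664), 56.73334503173828)
0.003 1931 0.0102 ((444.6080627441406, 103.5932846069336), (162.7180633544922, 152.53778076171875), 0.17619876563549042)
0.026 364 0.0371 ((443.14703369140625, 106.2970962524414), (89.43107604980469, 88.63034057617188), 7.010093688964844)
0.066 190 0.0757 ((442.2861328125, 105.68843078613281), (60.19506072998047, 60.07338333129883), 17.72037696838379)
0.095 254 0.1056 ((442.2388916015625, 105.85209655761719), (53.15623474121094, 45.121360778808594), 54.831424713134766)
bin [ 0.387 -0.172  0.03 ] [ 0.593 -0.     0.12 ]
jar2 [0.556 0.07  0.03 ] [0.645 0.146 0.101]
```

View pics/crop0.png

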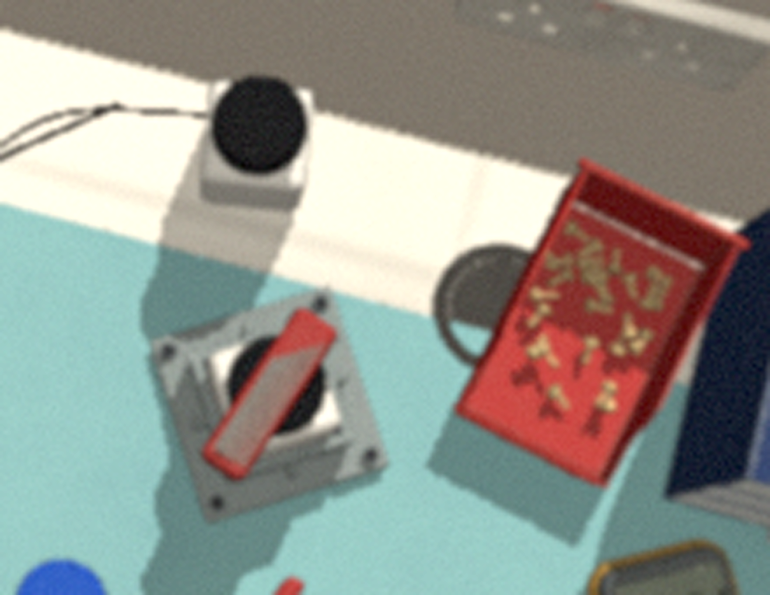

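The crop confirms the red hex set across the black cap of the jar in the grey holder. Its ends are near crop (318,322) and (224,465), which makes its long axis about -33° in the world. The second jar at (258,125) has nothing on its cap.

```bash
python3 - <<'E'
from h import *
s=robot.read_state(); M=rot(s['orientation']); print(M.round(3))
yaw=np.degrees(np.arctan2(M[1,1],M[0,1])); print('y axis yaw',yaw,'q1',np.degrees(s['q'][0]),'q6',np.degrees(s['q'][5]))
print('to target',np.array([.436,.110,.20])-s['tool_pos'])
c=robot.get_calibration('wrist'); print(M.T@(c['origin']-s['tool_pos']),(M.T@rot(c['orientation'])).round(3), c['intrinsics'])
E
```

```text
[[ 0.916  0.401 -0.001]
 [ 0.401 -0.916  0.002]
 [ 0.    -0.002 -1.   ]]
y axis yaw -66.34717597966424 q1 -71.24127118220163 q6 -4.894056923447102
to target [ 0.19543838  0.65911809 -0.03169158]
[ 0.06594865  0.00072724 -0.15095999] [[ 0.     0.97   0.242]
 [ 1.    -0.001  0.   ]
 [ 0.     0.242 -0.97 ]] [[306.63549365   0.         282.96550771]
 [  0.         306.63549365 212.23331679]
 [  0.           0.           1.        ]]
```

Request:
arm_command(targets=[{"x":0.02,"y":0.07,"z":0.03,"rz":0.055,"claw":0},{"x":0.04,"y":0.14,"z":0.06,"rz":0.11,"claw":0},{"x":0.06,"y":0.21,"z":0.06,"rz":0.165,"claw":0},{"x":0.08,"y":0.28,"z":0.06,"rz":0.22,"claw":0},{"x":0.1,"y":0.35,"z":0.06,"rz":0.275,"claw":0},{"x":0.12,"y":0.42,"z":0.06,"rz":0.33,"claw":0},{"x":0.14,"y":0.49,"z":0.06,"rz":0.385,"claw":0},{"x":0.16,"y":0.56,"z":0.06,"rz":0.44,"claw":0},{"x":0.18,"y":0.63,"z":0.06,"rz":0.495,"claw":0},{"x":0.2,"y":0.7,"z":0.06,"rz":0.55,"claw":0}])

```text
schema error: expected keys x, y, z, rx, ry, rz, claw
```

Request:
arm_command(targets=[{"x":0.03,"y":0.07,"z":0.03,"rx":0,"ry":0,"rz":0.055,"claw":0},{"x":0.06,"y":0.14,"z":0.06,"rx":0,"ry":0,"rz":0.11,"claw":0},{"x":0.09,"y":0.21,"z":0.06,"rx":0,"ry":0,"rz":0.165,"claw":0},{"x":0.12,"y":0.28,"z":0.06,"rx":0,"ry":0,"rz":0.22,"claw":0},{"x":0.15,"y":0.35,"z":0.06,"rx":0,"ry":0,"rz":0.275,"claw":0},{"x":0.18,"y":0.42,"z":0.06,"rx":0,"ry":0,"rz":0.33,"claw":0},{"x":0.21,"y":0.49,"z":0.06,"rx":0,"ry":0,"rz":0.385,"claw":0},{"x":0.24,"y":0.56,"z":0.06,"rx":0,"ry":0,"rz":0.44,"claw":0},{"x":0.27,"y":0.63,"z":0.06,"rx":0,"ry":0,"rz":0.495,"claw":0},{"x":0.3,"y":0.7,"z":0.06,"rx":0,"ry":0,"rz":0.55,"claw":0}])

```text
t: 0.93
tool_pos: [0.3908, -0.1977, 0.2624]
orientation: [-2.279, -2.162, -0.0]
force: [-0.2, -0.5, 0.1]
opening: 0.0929
gripper_force: 0.0
```

Request:
arm_command(targets=[{"x":0.01,"y":0.07,"z":0,"rx":0,"ry":0,"rz":0.055,"claw":0},{"x":0.02,"y":0.14,"z":0,"rx":0,"ry":0,"rz":0.11,"claw":0},{"x":0.03,"y":0.21,"z":0,"rx":0,"ry":0,"rz":0.165,"claw":0},{"x":0.04,"y":0.28,"z":0,"rx":0,"ry":0,"rz":0.22,"claw":0},{"x":0.05,"y":0.35,"z":-0.01,"rx":0,"ry":0,"rz":0.275,"claw":0},{"x":0.06,"y":0.42,"z":-0.02,"rx":0,"ry":0,"rz":0.33,"claw":0},{"x":0.07,"y":0.49,"z":-0.03,"rx":0,"ry":0,"rz":0.385,"claw":0},{"x":0.08,"y":0.55,"z":-0.04,"rx":0,"ry":0,"rz":0.44,"claw":0},{"x":0.09,"y":0.6,"z":-0.06,"rx":0,"ry":0,"rz":0.495,"claw":0},{"x":0.09,"y":0.616,"z":-0.07,"rx":0,"ry":0,"rz":0.52,"claw":0}])

```text
t: 1.77
tool_pos: [0.4353, 0.1115, 0.2263]
orientation: [-0.898, -3.009, -0.001]
force: [0.4, -1.3, 0.1]
opening: 0.0929
gripper_force: 0.0
```

Request:
arm_command(targets=[{"x":0,"y":0,"z":0,"rx":0,"ry":0,"rz":0,"claw":0},{"x":0,"y":0,"z":0,"rx":0,"ry":0,"rz":0,"claw":0},{"x":0,"y":0,"z":0,"rx":0,"ry":0,"rz":0,"claw":0}])

```text
t: 2.02
tool_pos: [0.4357, 0.1078, 0.2279]
orientation: [0.915, 3.005, -0.0]
force: [0.3, -0.0, -0.6]
opening: 0.0931
gripper_force: 0.0
```

```bash
cat > key.py <<'E'
from h import *
import sys
n=sys.argv[1]; s=robot.read_state(); snap('wrist',n)
M=rot(s['orientation']); print('tcp',s['tool_pos'].round(4),'yawY',np.degrees(np.arctan2(M[1,1],M[0,1])).round(2))
im,P=load(n); r=im.astype(int); Z=P[...,2]
near=np.hypot(P[...,0]-.44,P[...,1]-.106)<.075
red=(r[...,0]>60)&(r[...,0]>1.7*r[...,1])
for nm,m in (('key>.115',near&(Z>.115)&(Z<.14)),('red',near&red&(Z>.1)&(Z<.14)),('shoulder',near&(Z>.068)&(Z<.081)),('captop',near&~red&(Z>.099)&(Z<.109)),('socket',near&(Z>.03)&(Z<.042))):
    p=P[m]
    if len(p)>10: print(nm,len(p),np.median(p,axis=0).round(4),np.percentile(p[:,2],[5,95]).round(4),cv2.minAreaRect((p[:,:2]*1000).astype(np.float32)))
E
python3 key.py w1
```

```text
tcp [0.4357 0.1078 0.2279] yawY 56.13
key>.115 3232 [0.4303 0.1125 0.126 ] [0.1228 0.129 ] ((433.5586242675781, 110.42539978027344), (27.210338592529297, 94.16991424560547), 56.53218078613281)
red 1489 [0.441  0.1062 0.1251] [0.1219 0.1265] ((433.7059631347656, 111.7733154296875), (27.03887367248535, 93.20823669433594), 55.577972412109375)
shoulder 496 [0.4323 0.1068 0.0735] [0.0694 0.0754] ((434.3481140136719, 109.8905258178711), (77.9310302734375, 39.58988952636719), 59.8790168762207)
captop 858 [0.4404 0.1032 0.1035] [0.1013 0.1048] ((432.99560546875, 116.1959228515625), (53.25928497314453, 77.92887878417969), 37.4240608215332)
socket 606 [0.4223 0.1067 0.035 ] [0.033  0.0366] ((427.5458068847656, 112.55941772460938), (104.04894256591797, 48.88780975341797), 61.594520568847656)
```

View pics/w1.png

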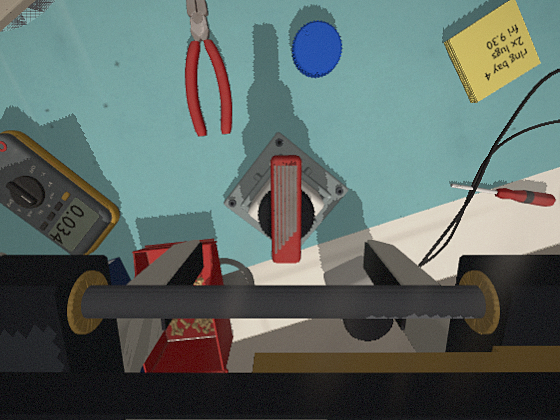

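The wrist view shows the hex set centred at about (286,209) between the open fingers and aligned with them, with the black cap beneath it. I'll descend and grip.

Request:
arm_command(targets=[{"x":-0.004,"y":0.006,"z":-0.05,"rx":0,"ry":0,"rz":0,"claw":60},{"x":-0.004,"y":0.006,"z":-0.1,"rx":0,"ry":0,"rz":0,"claw":60},{"x":-0.004,"y":0.006,"z":-0.15,"rx":0,"ry":0,"rz":0,"claw":60},{"x":-0.004,"y":0.006,"z":-0.19,"rx":0,"ry":0,"rz":0,"claw":60},{"x":-0.004,"y":0.006,"z":-0.205,"rx":0,"ry":0,"rz":0,"claw":60},{"x":-0.004,"y":0.006,"z":-0.212,"rx":0,"ry":0,"rz":0,"claw":60},{"x":-0.004,"y":0.006,"z":-0.212,"rx":0,"ry":0,"rz":0,"claw":60},{"x":-0.004,"y":0.006,"z":-0.212,"rx":0,"ry":0,"rz":0,"claw":60}], squeeze=20)

```text
t: 2.73
tool_pos: [0.4347, 0.1112, 0.1231]
orientation: [0.913, 3.004, 0.001]
force: [1.2, -0.1, 1.2]
opening: 0.0711
gripper_force: 0.0
```

Request:
arm_command(targets=[{"x":0,"y":0,"z":0,"rx":0,"ry":0,"rz":0,"claw":230},{"x":0,"y":0,"z":0,"rx":0,"ry":0,"rz":0,"claw":230},{"x":0,"y":0,"z":0,"rx":0,"ry":0,"rz":0,"claw":230},{"x":0,"y":0,"z":0,"rx":0,"ry":0,"rz":0,"claw":230},{"x":0,"y":0,"z":0,"rx":0,"ry":0,"rz":0,"claw":230},{"x":0,"y":0,"z":0,"rx":0,"ry":0,"rz":0,"claw":230},{"x":0,"y":0,"z":0,"rx":0,"ry":0,"rz":0,"claw":230},{"x":0,"y":0,"z":0,"rx":0,"ry":0,"rz":0,"claw":230}])

```text
t: 3.4
tool_pos: [0.4337, 0.1114, 0.1216]
orientation: [-0.911, -3.006, 0.0]
force: [0.3, -0.6, 0.1]
opening: 0.0256
gripper_force: 20.0
```

Request:
arm_command(targets=[{"x":0,"y":0,"z":0.02,"rx":0,"ry":0,"rz":0,"claw":230},{"x":0,"y":0,"z":0.05,"rx":0,"ry":0,"rz":0,"claw":230},{"x":0,"y":0,"z":0.09,"rx":0,"ry":0,"rz":0,"claw":230},{"x":0,"y":0.04,"z":0.1,"rx":0,"ry":0,"rz":0,"claw":230},{"x":0,"y":0.09,"z":0.1,"rx":0,"ry":0,"rz":0,"claw":230},{"x":0,"y":0.14,"z":0.1,"rx":0,"ry":0,"rz":0,"claw":230},{"x":0.01,"y":0.19,"z":0.1,"rx":0,"ry":0,"rz":0,"claw":230},{"x":0.01,"y":0.24,"z":0.1,"rx":0,"ry":0,"rz":0,"claw":230},{"x":0.01,"y":0.29,"z":0.07,"rx":0,"ry":0,"rz":0,"claw":230},{"x":0.01,"y":0.31,"z":0.03,"rx":0,"ry":0,"rz":0,"claw":230}])

```text
t: 4.23
tool_pos: [0.4401, 0.2699, 0.1391]
orientation: [0.909, 3.004, 0.007]
force: [0.6, 0.2, -0.9]
opening: 0.0257
gripper_force: 20.0
```

Request:
arm_command(targets=[{"x":0,"y":0,"z":-0.05,"rx":0,"ry":0,"rz":0,"claw":230},{"x":0,"y":0,"z":-0.1,"rx":0,"ry":0,"rz":0,"claw":230},{"x":0,"y":0,"z":-0.15,"rx":0,"ry":0,"rz":0,"claw":230},{"x":0,"y":0,"z":-0.18,"rx":0,"ry":0,"rz":0,"claw":230},{"x":0,"y":0,"z":-0.2,"rx":0,"ry":0,"rz":0,"claw":230},{"x":0,"y":0,"z":-0.215,"rx":0,"ry":0,"rz":0,"claw":230},{"x":0,"y":0,"z":-0.225,"rx":0,"ry":0,"rz":0,"claw":230},{"x":0,"y":0,"z":-0.23,"rx":0,"ry":0,"rz":0,"claw":230},{"x":0,"y":0,"z":-0.23,"rx":0,"ry":0,"rz":0,"claw":230},{"x":0,"y":0,"z":-0.23,"rx":0,"ry":0,"rz":0,"claw":230}])

```text
t: 5.07
tool_pos: [0.4394, 0.2667, 0.0225]
orientation: [0.911, 3.005, 0.001]
force: [-0.2, -0.3, -1.2]
opening: 0.0259
gripper_force: 20.0
```

Request:
arm_command(targets=[{"x":0,"y":0,"z":-0.002,"rx":0,"ry":0,"rz":0,"claw":230},{"x":0,"y":0,"z":-0.004,"rx":0,"ry":0,"rz":0,"claw":230},{"x":0,"y":0,"z":-0.006,"rx":0,"ry":0,"rz":0,"claw":230},{"x":0,"y":0,"z":-0.008,"rx":0,"ry":0,"rz":0,"claw":230},{"x":0,"y":0,"z":-0.009,"rx":0,"ry":0,"rz":0,"claw":230},{"x":0,"y":0,"z":-0.009,"rx":0,"ry":0,"rz":0,"claw":230},{"x":0,"y":0,"z":-0.009,"rx":0,"ry":0,"rz":0,"claw":230}])

```text
t: 5.65
tool_pos: [0.4387, 0.2664, 0.0171]
orientation: [-0.912, -3.006, 0.0]
force: [-0.0, 1.3, -1.3]
opening: 0.0258
gripper_force: 20.0
```

Request:
arm_command(targets=[{"x":0,"y":0,"z":-0.001,"rx":0,"ry":0,"rz":0,"claw":230},{"x":0,"y":0,"z":-0.002,"rx":0,"ry":0,"rz":0,"claw":230},{"x":0,"y":0,"z":-0.002,"rx":0,"ry":0,"rz":0,"claw":230},{"x":0,"y":0,"z":-0.002,"rx":0,"ry":0,"rz":0,"claw":230}])

```text
t: 5.98
tool_pos: [0.4388, 0.2665, 0.0169]
orientation: [-0.911, -3.006, 0.0]
force: [-3.1, -2.5, 7.8]
opening: 0.0258
gripper_force: 20.0
```

Request:
arm_command(targets=[{"x":0,"y":0,"z":0,"rx":0,"ry":0,"rz":0,"claw":150},{"x":0,"y":0,"z":0,"rx":0,"ry":0,"rz":0,"claw":130},{"x":0,"y":0,"z":0,"rx":0,"ry":0,"rz":0,"claw":110},{"x":0,"y":0,"z":0,"rx":0,"ry":0,"rz":0,"claw":110},{"x":0,"y":0,"z":0,"rx":0,"ry":0,"rz":0,"claw":110},{"x":0,"y":0,"z":0.02,"rx":0,"ry":0,"rz":0,"claw":110},{"x":0,"y":0,"z":0.08,"rx":0,"ry":0,"rz":0,"claw":100},{"x":0,"y":0,"z":0.15,"rx":0,"ry":0,"rz":0,"claw":60},{"x":0,"y":0,"z":0.22,"rx":0,"ry":0,"rz":0,"claw":0},{"x":0,"y":0,"z":0.3,"rx":0,"ry":0,"rz":0,"claw":0}])

```text
t: 6.82
tool_pos: [0.4378, 0.266, 0.1674]
orientation: [-0.911, -3.005, 0.002]
force: [-0.0, -0.1, -0.2]
opening: 0.0722
gripper_force: 0.0
```

Request:
arm_command(targets=[{"x":0,"y":0,"z":0.06,"rx":0,"ry":0,"rz":-0.06,"claw":0},{"x":0,"y":-0.05,"z":0.1,"rx":0,"ry":0,"rz":-0.12,"claw":0},{"x":0,"y":-0.1,"z":0.11,"rx":0,"ry":0,"rz":-0.18,"claw":0},{"x":0,"y":-0.14,"z":0.11,"rx":0,"ry":0,"rz":-0.24,"claw":0},{"x":0,"y":-0.18,"z":0.11,"rx":0,"ry":0,"rz":-0.3,"claw":0},{"x":0,"y":-0.22,"z":0.11,"rx":0,"ry":0,"rz":-0.36,"claw":0},{"x":0,"y":-0.26,"z":0.11,"rx":0,"ry":0,"rz":-0.42,"claw":0},{"x":0,"y":-0.29,"z":0.11,"rx":0,"ry":0,"rz":-0.48,"claw":0},{"x":0.004,"y":-0.31,"z":0.11,"rx":0,"ry":0,"rz":-0.54,"claw":0},{"x":0.008,"y":-0.32,"z":0.11,"rx":0,"ry":0,"rz":-0.6,"claw":0}])

```text
t: 7.65
tool_pos: [0.4427, 0.1051, 0.222]
orientation: [2.456, 1.957, 0.001]
force: [0.5, -0.1, -0.1]
opening: 0.0933
gripper_force: 0.0
```

Request:
arm_command(targets=[{"x":0,"y":0,"z":0,"rx":0,"ry":0,"rz":-0.06,"claw":0},{"x":0,"y":0,"z":0,"rx":0,"ry":0,"rz":-0.12,"claw":0},{"x":0,"y":0,"z":0,"rx":0,"ry":0,"rz":-0.14,"claw":0},{"x":0,"y":0,"z":0,"rx":0,"ry":0,"rz":-0.14,"claw":0},{"x":0,"y":0,"z":0,"rx":0,"ry":0,"rz":-0.14,"claw":0}])

```text
t: 8.07
tool_pos: [0.4427, 0.1064, 0.2217]
orientation: [2.699, 1.608, 0.001]
force: [0.4, -0.2, 0.2]
opening: 0.0926
gripper_force: 0.0
```

```bash
python3 key.py w2; python3 - <<'E'
from h import *
snap('top','top1')
im,P=load('w2'); Z=P[...,2]
m=(np.hypot(P[...,0]-.442,P[...,1]-.106)<.04)&(Z>.099)&(Z<.11); p=(P[m][:,:2]*1000).astype(np.float32)
print(len(p),cv2.minEnclosingCircle(p),np.percentile(p,[1,99],axis=0),p.mean(0))
a,_=load('top1'); s=lambda i:np.clip(1.4*i,0,255).astype(np.uint8)
v=np.vstack([s(a[120:330,140:420]),s(cv2.resize(im[60:330],(280,135)))]); v=cv2.resize(v,None,fx=1.7,fy=1.7)
cv2.imwrite('pics/v2.png',v[:,:,::-1])
im,P=load('top1');Z=P[...,2];m=(abs(P[...,0]-.438)<.09)&(abs(P[...,1]-.26)<.07)&(Z>.012)&(Z<.05);print('key',m.sum(),np.median(P[m],axis=0),np.percentile(P[m][:,2],[5,50,95]),cv2.minAreaRect((P[m][:,:2]*1000).astype(np.float32)))
E
```

```text
tcp [0.4427 0.1064 0.2217] yawY -28.42
shoulder 892 [0.4559 0.1257 0.0737] [0.0695 0.0756] ((440.8624267578125, 106.15586853027344), (60.06412887573242, 59.450199127197266), 17.573110580444336)
captop 2578 [0.4417 0.1071 0.1038] [0.1018 0.1049] ((440.8453063964844, 105.980224609375), (53.08419418334961, 53.032989501953125), 76.40872955322266)
socket 928 [0.4627 0.1319 0.0352] [0.0334 0.0368] ((441.093505859375, 106.2828140258789), (75.24934387207031, 75.42797088623047), 17.821414947509766)
2578 ((440.9930725097656, 106.0520248413086), 27.006799697875977) [[416.7273407   81.77165596]
 [465.95882935 130.87642532]] [441.57907  106.903206]
key 639 [0.43763333 0.26348271 0.02368637] [0.01842601 0.02368637 0.02796438] ((411.7469177246094, 260.80877685546875), (138.6885986328125, 77.5865707397461), 8.009661674499512)
```

View pics/v2.png

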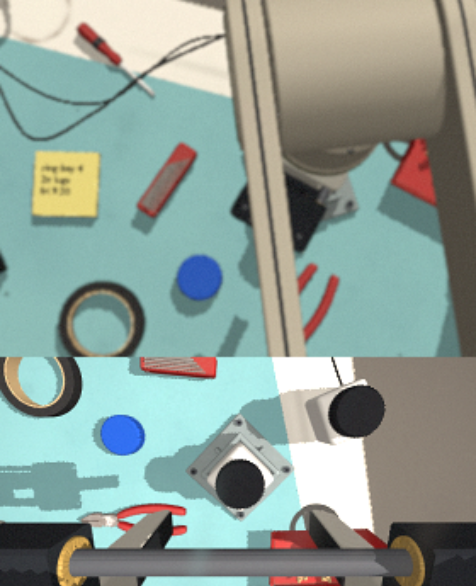

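The top half of the view shows the hex set lying flat at (167,180), between the note pad and the holder. The bottom half shows the bare black cap at (240,485), centred under the open fingers. I'll descend onto the cap.

Request:
arm_command(targets=[{"x":-0.003,"y":0,"z":-0.06,"rx":0,"ry":0,"rz":0,"claw":0},{"x":-0.003,"y":0,"z":-0.12,"rx":0,"ry":0,"rz":0,"claw":0},{"x":-0.003,"y":0,"z":-0.17,"rx":0,"ry":0,"rz":0,"claw":0},{"x":-0.003,"y":0,"z":-0.21,"rx":0,"ry":0,"rz":0,"claw":0},{"x":-0.003,"y":0,"z":-0.235,"rx":0,"ry":0,"rz":0,"claw":0},{"x":-0.003,"y":0,"z":-0.244,"rx":0,"ry":0,"rz":0,"claw":0},{"x":-0.003,"y":0,"z":-0.248,"rx":0,"ry":0,"rz":0,"claw":0},{"x":-0.003,"y":0,"z":-0.248,"rx":0,"ry":0,"rz":0,"claw":0},{"x":-0.003,"y":0,"z":-0.248,"rx":0,"ry":0,"rz":0,"claw":0}], squeeze=55)

```text
t: 8.92
tool_pos: [0.4421, 0.1066, 0.0983]
orientation: [2.699, 1.606, 0.003]
force: [1.3, 0.1, -0.7]
opening: 0.0929
gripper_force: 0.0
```

Request:
arm_command(targets=[{"x":0,"y":0,"z":0,"rx":0,"ry":0,"rz":0,"claw":70},{"x":0,"y":0,"z":0,"rx":0,"ry":0,"rz":0,"claw":90},{"x":0,"y":0,"z":0,"rx":0,"ry":0,"rz":0,"claw":100},{"x":0,"y":0,"z":0,"rx":0,"ry":0,"rz":0,"claw":110},{"x":0,"y":0,"z":0,"rx":0,"ry":0,"rz":0,"claw":150},{"x":0,"y":0,"z":0,"rx":0,"ry":0,"rz":0,"claw":200},{"x":0,"y":0,"z":0,"rx":0,"ry":0,"rz":0,"claw":200},{"x":0,"y":0,"z":0,"rx":0,"ry":0,"rz":0,"claw":200},{"x":0,"y":0,"z":0,"rx":0,"ry":0,"rz":0,"claw":200}])

```text
t: 9.67
tool_pos: [0.4414, 0.1064, 0.0972]
orientation: [2.7, 1.605, 0.0]
force: [1.8, -0.2, 0.1]
opening: 0.0547
gripper_force: 55.0
```

Request:
arm_command(targets=[{"x":0,"y":0,"z":0,"rx":0,"ry":0,"rz":0.02,"claw":200},{"x":0,"y":0,"z":0,"rx":0,"ry":0,"rz":0.04,"claw":200},{"x":0,"y":0,"z":0,"rx":0,"ry":0,"rz":0.06,"claw":200},{"x":0,"y":0,"z":0,"rx":0,"ry":0,"rz":0.08,"claw":200},{"x":0,"y":0,"z":0,"rx":0,"ry":0,"rz":0.1,"claw":200},{"x":0,"y":0,"z":0,"rx":0,"ry":0,"rz":0.12,"claw":200},{"x":0,"y":0,"z":0,"rx":0,"ry":0,"rz":0.14,"claw":200},{"x":0,"y":0,"z":0,"rx":0,"ry":0,"rz":0.16,"claw":200},{"x":0,"y":0,"z":0,"rx":0,"ry":0,"rz":0.18,"claw":200},{"x":0,"y":0,"z":0,"rx":0,"ry":0,"rz":0.2,"claw":200}])

```text
t: 10.5
tool_pos: [0.4414, 0.1063, 0.0974]
orientation: [2.325, 2.112, 0.0]
force: [-0.7, -1.0, 3.0]
opening: 0.054
gripper_force: 55.0
```

```bash
python3 - <<'E'
from h import *
s=robot.read_state();print(s['wrist_torque'],s['force'],s['tool_pos']);snap('wrist','w3')
im,P=load('w3');Z=P[...,2]
m=(np.hypot(P[...,0]-.441,P[...,1]-.106)<.055)
for lo,hi in((.068,.081),(.03,.042)):
    p=P[m&(Z>lo)&(Z<hi)]; print(len(p),np.median(p[:,2]),cv2.minAreaRect((p[:,:2]*1000).astype(np.float32)))
c=cv2.resize(im[60:300,180:400],None,fx=2.5,fy=2.5);c=np.clip(c*2.0,0,255).astype(np.uint8)
cv2.imwrite('pics/v3.png',c[:,:,::-1])
E
```

```text
[-0.1810618   0.0196209  -0.14103478] [-0.67891292 -0.97010079  2.95472942] [0.44136519 0.10630071 0.09738684]
2045 0.07378948650565681 ((440.0771484375, 126.83287048339844), (33.84965133666992, 67.91250610351562), 83.74795532226562)
2115 0.035139974932030804 ((439.3133850097656, 111.5185546875), (76.10784149169922, 64.1809310913086), 17.80611801147461)
```

View pics/v3.png

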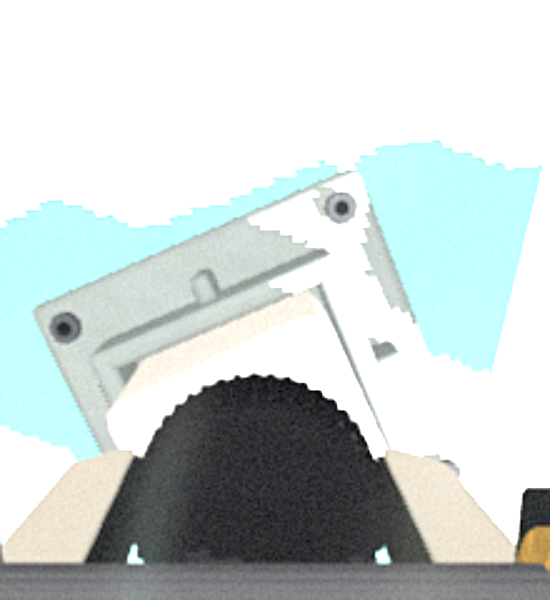

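The crop shows the jar still seated and parallel to its holder, with the cap at (255,480) held by both fingers. I'll turn on to about 1.4 rad in total.

Request:
arm_command(targets=[{"x":0,"y":0,"z":0,"rx":0,"ry":0,"rz":0.03,"claw":200},{"x":0,"y":0,"z":0,"rx":0,"ry":0,"rz":0.06,"claw":200},{"x":0,"y":0,"z":0,"rx":0,"ry":0,"rz":0.09,"claw":200},{"x":0,"y":0,"z":0,"rx":0,"ry":0,"rz":0.12,"claw":200},{"x":0,"y":0,"z":0,"rx":0,"ry":0,"rz":0.15,"claw":200},{"x":0,"y":0,"z":0,"rx":0,"ry":0,"rz":0.18,"claw":200},{"x":0,"y":0,"z":0,"rx":0,"ry":0,"rz":0.21,"claw":200},{"x":0,"y":0,"z":0,"rx":0,"ry":0,"rz":0.24,"claw":200},{"x":0,"y":0,"z":0,"rx":0,"ry":0,"rz":0.27,"claw":200},{"x":0,"y":0,"z":0,"rx":0,"ry":0,"rz":0.3,"claw":200}])

```text
t: 11.38
tool_pos: [0.4416, 0.1066, 0.0976]
orientation: [1.597, 2.705, 0.001]
force: [-0.9, -0.6, 2.1]
opening: 0.0544
gripper_force: 55.0
```

Request:
arm_command(targets=[{"x":0,"y":0,"z":0,"rx":0,"ry":0,"rz":0.03,"claw":200},{"x":0,"y":0,"z":0,"rx":0,"ry":0,"rz":0.06,"claw":200},{"x":0,"y":0,"z":0,"rx":0,"ry":0,"rz":0.09,"claw":200},{"x":0,"y":0,"z":0,"rx":0,"ry":0,"rz":0.12,"claw":200},{"x":0,"y":0,"z":0,"rx":0,"ry":0,"rz":0.15,"claw":200},{"x":0,"y":0,"z":0,"rx":0,"ry":0,"rz":0.18,"claw":200},{"x":0,"y":0,"z":0,"rx":0,"ry":0,"rz":0.2,"claw":200},{"x":0,"y":0,"z":0,"rx":0,"ry":0,"rz":0.2,"claw":200},{"x":0,"y":0,"z":0,"rx":0,"ry":0,"rz":0.2,"claw":200}])

```text
t: 12.13
tool_pos: [0.4416, 0.1065, 0.0975]
orientation: [1.034, 2.966, 0.001]
force: [-0.3, -0.8, 3.4]
opening: 0.0543
gripper_force: 55.0
```

```bash
python3 - <<'E'
from h import *
s=robot.read_state();M=rot(s['orientation']);print(s['wrist_torque'],s['force'],s['tool_pos'],s['opening'],np.degrees(np.arctan2(M[1,1],M[0,1])));snap('wrist','w4')
im,P=load('w4');Z=P[...,2]
m=(np.hypot(P[...,0]-.441,P[...,1]-.106)<.03)&(Z>.095)
p=P[m];print(len(p),p[:,2].max(),np.percentile(p[:,2],[10,50,90,98]))
c=cv2.resize(im[60:300,180:400],None,fx=2.5,fy=2.5);c=np.clip(c*1.6,0,255).astype(np.uint8)
cv2.imwrite('pics/v4.png',c[:,:,::-1])
E
```

```text
[ 0.04210207 -0.22016975  0.0402686 ] [-0.25528742 -0.79636172  3.35441944] [0.44158479 0.10648786 0.09752588] 0.05433895854632493 51.5712964674759
23815 0.2080802832362442 [0.10373353 0.19367321 0.20590618 0.20746916]
```

View pics/v4.png

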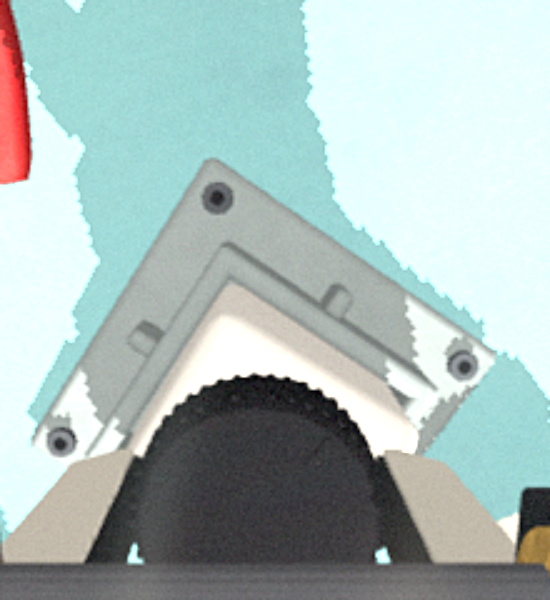

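The crop shows the cap at (258,490) with the jar still seated. A faint pointer mark at (320,445) works out to about 95–100° in the world, roughly 1.4 rad past the jar's axis, so the cap did not slip in the grip. I'll try a small lift first.

Request:
arm_command(targets=[{"x":0,"y":0,"z":0.002,"rx":0,"ry":0,"rz":0,"claw":200},{"x":0,"y":0,"z":0.004,"rx":0,"ry":0,"rz":0,"claw":200},{"x":0,"y":0,"z":0.006,"rx":0,"ry":0,"rz":0,"claw":200},{"x":0,"y":0,"z":0.008,"rx":0,"ry":0,"rz":0,"claw":200},{"x":0,"y":0,"z":0.01,"rx":0,"ry":0,"rz":0,"claw":200},{"x":0,"y":0,"z":0.01,"rx":0,"ry":0,"rz":0,"claw":200},{"x":0,"y":0,"z":0.01,"rx":0,"ry":0,"rz":0,"claw":200}])

```text
t: 12.77
tool_pos: [0.4412, 0.1064, 0.1022]
orientation: [1.031, 2.967, -0.0]
force: [-0.1, -0.0, -1.0]
opening: 0.0542
gripper_force: 55.0
```

```bash
python3 - <<'E'
from h import *
s=robot.read_state();print(s['force'],s['wrist_torque'],s['tool_pos']);snap('wrist','w5')
for n in('w4','w5'):
    im,P=load(n);Z=P[...,2];m=(np.hypot(P[...,0]-.441,P[...,1]-.106)<.05)
    p=P[m&(Z>.068)&(Z<.085)];print(n,len(p),np.percentile(p[:,2],[25,50,75,90]))
E
```

```text
[-0.08277607 -0.0321789  -1.03480529] [ 0.00220061 -0.24167757 -0.01127796] [0.44123677 0.10639873 0.10218538]
w4 1963 [0.07215883 0.07366362 0.07460749 0.07538613]
w5 1933 [0.07221582 0.07370078 0.07456442 0.07520539]
```

The cap rose about 5 mm while the jar shoulder stayed at its height, so the threads have let go. I'll lift straight up.

Request:
arm_command(targets=[{"x":0,"y":0,"z":0.01,"rx":0,"ry":0,"rz":0,"claw":200},{"x":0,"y":0,"z":0.02,"rx":0,"ry":0,"rz":0,"claw":200},{"x":0,"y":0,"z":0.03,"rx":0,"ry":0,"rz":0,"claw":200},{"x":0,"y":0,"z":0.04,"rx":0,"ry":0,"rz":0,"claw":200},{"x":0,"y":0,"z":0.05,"rx":0,"ry":0,"rz":0,"claw":200},{"x":0,"y":0,"z":0.056,"rx":0,"ry":0,"rz":0,"claw":200},{"x":0,"y":0,"z":0.06,"rx":0,"ry":0,"rz":0,"claw":200},{"x":0,"y":0,"z":0.06,"rx":0,"ry":0,"rz":0,"claw":200},{"x":0,"y":0,"z":0.06,"rx":0,"ry":0,"rz":0,"claw":200},{"x":0,"y":0,"z":0.06,"rx":0,"ry":0,"rz":0,"claw":200}])

```text
t: 13.65
tool_pos: [0.441, 0.1064, 0.1319]
orientation: [-1.031, -2.967, 0.0]
force: [0.4, -0.2, -0.6]
opening: 0.0544
gripper_force: 55.0
```

```bash
python3 - <<'E'
from h import *
s=robot.read_state();print(s['force'],s['wrist_torque'],s['tool_pos'],s['orientation'],s['dq'].round(3));snap('wrist','w6');snap('scene','s6')
im,P=load('w6');Z=P[...,2];m=(np.hypot(P[...,0]-.441,P[...,1]-.106)<.05)
p=P[m&(Z>.068)&(Z<.085)];print(len(p),np.percentile(p[:,2],[25,50,75,90]))
a,_=load('s6');f=lambda i:np.clip(cv2.resize(i,(500,290))*1.6,0,255).astype(np.uint8)
cv2.imwrite('pics/v6.png',np.vstack([f(a[150:295,200:450]),f(im[60:300,90:504])])[:,:,::-1])
E
```

```text
[ 0.42956396 -0.24106873 -0.59898588] [ 0.01719479 -0.17105702  0.031382  ] [0.44101904 0.10638146 0.13185554] [-1.03090842e+00 -2.96716909e+00  3.31925637e-04] [ 0.     0.001  0.001 -0.    -0.    -0.003]
2163 [0.07297677 0.07425161 0.07533039 0.0771609 ]
```

View pics/v6.png

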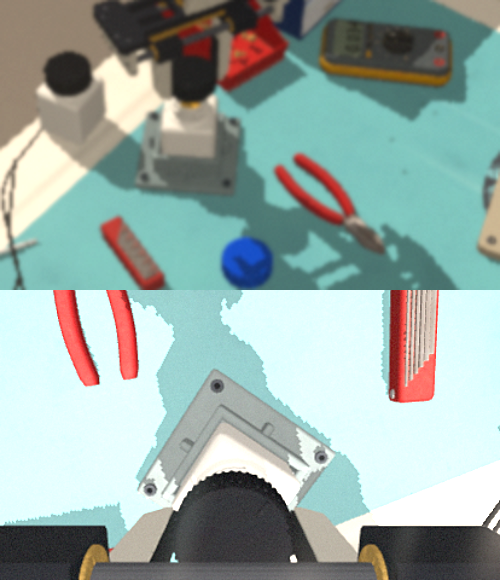

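The scene crop shows the cap at (195,75) held level above the open mouth, with the brass spacers visible at about (190,103). The jar is seated, and the hex set lies flat at (132,252). I'm handing in.

```bash
python3 -c "from plant import robot; print(robot.close_job())"
```

```text
the job is handed in; nothing more can be done
None
```

The job is handed in: the hex keys lie flat on the bench beside the holder, and the cap is unscrewed and held level about 2 cm above the open mouth of the seated jar, with 13.7 s of the 58 s used.

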